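# Take the finishing pile apart into its trays

### The arm

A 6-joint arm with a two-finger parallel gripper is mounted at the origin on a cart in front of the work surface, level with it; the furniture and walls round the work are solid. World frame = base frame: x ahead of the robot, y to its left, z up, the work surface at z = 0. Lengths are in mm, angles in degrees, forces in N, time in s.
With the tool pointing down it reaches from about 300 to 850 mm from the base axis. Payload 4.2 kg.
Tool frame: the origin (TCP) lies midway between the tips of the shut fingers; the grasp point (between the pads) lies 19 mm behind it; z points along the fingers, y is the line along which they close (so a half turn about z gives the same grasp; the last joint's range is limited). The gripper opens to 91 mm and grips with 3 to 60 N. Pads are 32 mm wide; open, the fingers measure 118 mm over their backs; the gripper's body (76 mm by 178 mm) begins 60 mm behind the grasp point.
Start: joints at [73.109, 18.312, 89.639, -0, 72.044, -1.146], TCP at [156.031, 553.442, 213.976] pointing down, gripper open.
Joint ranges: [-177.97, 177.97], [-48.28, 115.42], [12.27, 149.76], [-77.06, 257.06], [2.81, 150.46], [-146.56, 146.56]. Speed limits (degrees/s): [147.25, 147.25, 180, 180, 180, 180].

### API

Orientations are given as [roll, pitch, yaw] about the fixed x, y, z axes, in that order (R = Rz(yaw) Ry(pitch) Rx(roll)).
In Python, from workcell import env gives the robot as it stands.
- The arm moves only by the shell command python3 -m jog 'ROWS' [FORCE]. ROWS is a JSON object of lists of equal length, an entry for each row: "jaw": the finger opening in mm, from 0 to 91.2; "slide": the shift along the tool's x, y, z in units of 30 mm (1.0 is 30 mm), a list of three; "spin": the turn about the tool's z in units of 8 degrees (1.0 is 8 degrees). In form: {"jaw": [jaw, ...], "slide": [[dx, dy, dz], ...], "spin": [spin, ...]}. A call has 1 to 10 rows; each row shifts and turns the commanded pose from where the row before left it, along the tool's axes as they then stand; what a row does not reach is not made up. A row lasts 1/10 s, in which the tool goes at most 50 mm and 8.59 degrees, less where a joint would pass 70% of its speed; a pose out of reach is approached as far as the arm can. A call is refused whole if a number of a shift passes 1 or a number of a turn 1, either way. A call with a gripper value outside its range is refused whole. The fingers move at their own pace and stop on an object; FORCE is the grip in N (left out, the last holds). Time passes only in rows, so rows that do not move let the fingers close. It gives the time, the measured TCP pose, the force, the opening and the grip force at its end, in the units of the state.
- env.state(): the state, without advancing time (a new reading comes with each control period).
- env.grab_frame(name): name is "scene" or "top"; returns the picture (480x640x3 uint8, red, green, blue); there is no depth.
- env.camera_model(name): a dict with "fx", "fy", "cx", "cy" (pixels), "camera_from_world" (4x4, takes a point from world to camera coordinates). Camera axes: x right, y up, looking along -z (the intrinsics and any distortion apply to the point x, -y, -z); pixel columns grow to the right and rows downward; lengths in mm; the calibration is good to about 2 mm. A picture is of the moment at which its call begins. camera_model takes no time and is no camera call.
- env.job_done(): hands the job in; it is judged then, once.
The state is a dict: "time_s": time; "qpos": joint angles; "qvel": joint speeds; "effort": joint torques, N m; "ee_pos": TCP position; "ee_rot": TCP orientation; "force": force on the tool from outside, world axes, zero at the start; "torque": the same for the moment, N m; "gripper_width": finger opening in mm; "gripper_force": force on a finger pad.
Only numpy, scipy, OpenCV 4.12 (cv2) and the standard library are available. Lean on these libraries where they do the work, as an engineer would, in place of code of your own. Each camera call takes 0.05 s, during which the arm holds its last target. There are 200 camera calls.

### The job

The finishing things have been piled on the bench. Working from the top of the pile down, put each in its own shallow tray: the brown wax block in the small yellow tray, the cream pot in the round white dish, the red blade case in the blue tray and the sanding block in the long green tray. Each must lie flat on the tray floor, inside the rim and lengthwise with its tray; tip nothing over, and do not push the dark rubber heel and the thread spool out of their places.

Things in the scene. Friction and masses are not known exactly. Their poses are not given: they have to be found in the camera images.
- wax_block: Dark brown block of cobbler's wax with grooves across its top, loose, 38 (x) x 60 (y) x 23 (z) mm, about 60 g; at the start on top of the pile (its underside about 94 mm above the bench), resting on the cream pot. The origin is the centre of its underside; z points up.
- cream_pot: Round pot with white body and tan lid (fixed on), loose, 62 mm diameter, 35 mm high, about 70 g; in the pile, second from the top (underside 59 mm above the bench), standing on the red case. The origin is the centre of its underside; z points up. Not the similar pot that stands far back on the red board.
- blade_case: Closed red plastic case for blades, loose, 50 (x) x 84 (y) x 24 (z) mm, about 60 g; in the pile, third from the top (underside 35 mm above the bench), lying crosswise on the sanding block. The origin is the centre of its underside; z points up. Not the similar case on the far right of the red board.
- sanding_block: Cork sanding block with worn brown paper, loose, 60 (x) x 106 (y) x 35 (z) mm, about 90 g; the bottom of the pile, lying on the bench, alone at the left of the trays. Beyond the pile stands a fixed eyelet press, whose lever ends in a ball at world (0.575, 0.015, 0.325) m: do not lift the wrist into it. The origin is the centre of its underside; z points up.
- wax_tray: Small yellow tray for the wax block: inside 56 (x) x 78 (y) mm, outside 64 x 86 mm. Screwed to the bench, does not move. Floor 3 mm and rim 7 mm above the bench, rim wall 4 mm thick, grey felt floor. Origin at its centre, at bench level (z = 0); y runs along its length. It may stand at any of four spots and be turned a little.
- pot_dish: Round white dish for the cream pot: inside diameter 80 mm, outside 88 mm. Screwed to the bench, does not move. Floor 3 mm and rim 7 mm above the bench, rim wall 4 mm thick, grey felt floor. Origin at its centre, at bench level (z = 0). It may stand at any of four spots and be turned a little.
- case_tray: Middle-sized blue tray for the red blade case: inside 68 (x) x 102 (y) mm, outside 76 x 110 mm. Screwed to the bench, does not move. Floor 3 mm and rim 7 mm above the bench, rim wall 4 mm thick, grey felt floor. Origin at its centre, at bench level (z = 0); y runs along its length. It may stand at any of four spots and be turned a little.
- block_tray: Long green tray for the sanding block: inside 76 (x) x 124 (y) mm, outside 84 x 132 mm. Screwed to the bench, does not move. Floor 3 mm and rim 7 mm above the bench, rim wall 4 mm thick, grey felt floor. Origin at its centre, at bench level (z = 0); y runs along its length. It may stand at any of four spots and be turned a little.
- dark_heel: Bystander: dark grey rubber shoe heel, loose, 54 x 55 x 17 mm, on the bench beyond the pile. Origin at the centre of its underside.
- spool: Bystander: standing wooden spool of black thread, loose, 37 mm diameter, 52 mm high, on the bench beyond the pile, to its left. Origin at the centre of its underside.
Things that resemble listed ones, but are neither listed nor needed, are in the scene too. Leave any orange look-alike of the cream_pot alone.

How it is judged (in metres and radians):
On the way, in this order (a step that is already met when the one before it is completed fails the run):
1. the wax block lies flat in the small yellow tray, let go (z of wax_block in the frame of wax_tray between 0 and 0.0055 m and angle between wax_block's own z axis and vertical below 0.05 rad and x of wax_block in the frame of wax_tray between -0.011 and 0.011 m and y of wax_block in the frame of wax_tray between -0.011 and 0.011 m and angle between the y axis of wax_block and the y axis of wax_tray, either way round below 0.36 rad and linear speed of wax_block below 0.02 m/s and contact force between wax_block and the fingers below 0.05 N), for 0.2 s.
2. the cream pot lies flat in the round white dish, let go (z of cream_pot in the frame of pot_dish between 0 and 0.0055 m and angle between cream_pot's own z axis and vertical below 0.05 rad and horizontal distance between cream_pot and pot_dish below 0.011 m and linear speed of cream_pot below 0.02 m/s and contact force between cream_pot and the fingers below 0.05 N), for 0.2 s.
3. the red blade case lies flat in the blue tray, let go (z of blade_case in the frame of case_tray between 0 and 0.0055 m and angle between blade_case's own z axis and vertical below 0.05 rad and x of blade_case in the frame of case_tray between -0.011 and 0.011 m and y of blade_case in the frame of case_tray between -0.011 and 0.011 m and angle between the y axis of blade_case and the y axis of case_tray, either way round below 0.26 rad and linear speed of blade_case below 0.02 m/s and contact force between blade_case and the fingers below 0.05 N), for 0.2 s.
4. the sanding block lies flat in the long green tray, let go (z of sanding_block in the frame of block_tray between 0 and 0.0055 m and angle between sanding_block's own z axis and vertical below 0.05 rad and x of sanding_block in the frame of block_tray between -0.011 and 0.011 m and y of sanding_block in the frame of block_tray between -0.011 and 0.011 m and angle between the y axis of sanding_block and the y axis of block_tray, either way round below 0.26 rad and linear speed of sanding_block below 0.02 m/s and contact force between sanding_block and the fingers below 0.05 N), for 0.2 s.
At the end, for the whole second after the job is handed in: All four in their own trays, released and at rest: flat (underside under 2.5 mm above the felt, tilt under 0.05 rad), centre within 11 mm of the tray's (x and y; pot: distance), lengthwise within 0.26 rad (wax block 0.36) either way round (all of step 1 and all of step 2 and all of step 3 and all of step 4); the robot touches nothing.
It fails at once if one of the piled things is tipped over (more than 0.6 rad) (angle between any of wax_block, cream_pot, blade_case, sanding_block's own z axis and vertical above 0.6 rad).
It fails at once if the dark rubber heel is pushed more than 20 mm from its place or tipped (distance of dark_heel from where it was at the start of the episode above 0.02 m or angle between dark_heel's own z axis and vertical above 0.5 rad).
It fails at once if the thread spool is pushed more than 20 mm from its place or tipped (distance of spool from where it was at the start of the episode above 0.02 m or angle between spool's own z axis and vertical above 0.5 rad).
It also fails if it takes over 109 s, if anything falls off the work surface, if the arm or the gripper's body presses on something with over 40 N, if the wrist force passes 120 N, or if a joint passes its speed limit or range.

## Working session

There is one attempt and no reset: what is moved stays moved. The work goes in short steps, Python scripts to look and compute and a shell command to move; the robot and the scene stay as the last step left them, time stands still between calls to the robot, and variables do not carry over. Pictures are saved under pics/ and viewed, at most 14 in all, crops included, and the job is handed in when it is done.

```bash
ls; mkdir -p pics; python3 - <<'E'
from workcell import env
import cv2,numpy as np
for n in("scene","top"):
    im=env.grab_frame(n); cv2.imwrite(f"pics/{n}0.png",im[...,::-1])
    m=env.camera_model(n); print(n,{k:(np.round(v,4).tolist()) if not isinstance(v,str) else v for k,v in m.items()})
print(env.state())
E
```

```text
pics
scene {'fx': 474.4421, 'fy': 474.4421, 'cx': 317.3631, 'cy': 233.3382, 'camera_from_world': [[-0.8572, -0.5147, -0.0166, 391.0529], [0.3647, -0.6295, 0.6861, -318.6336], [-0.3636, 0.582, 0.7273, -756.5683], [0.0, 0.0, 0.0, 1.0]]}
top {'fx': 477.1633, 'fy': 477.1633, 'cx': 328.6417, 'cy': 234.2787, 'camera_from_world': [[-0.0288, -0.9995, -0.01, -93.3121], [0.9982, -0.0293, 0.052, -524.1622], [-0.0523, -0.0085, 0.9986, -1057.5467], [0.0, 0.0, 0.0, 1.0]]}
{'time_s': 0.1, 'qpos': array([ 7.31095764e+01,  1.83471244e+01,  8.96982216e+01,  1.09995372e-03,
        7.20444078e+01, -1.14661492e+00]), 'qvel': array([-0.02479964, -0.12150009, -0.11568447,  0.03558586,  0.06003019,
       -0.05875451]), 'effort': array([ 1.42810713e-03, -4.13330448e+01, -2.32512635e+01,  7.29736034e-02,
        4.22618177e-02, -6.50415768e-05]), 'ee_pos': array([155.88910168, 553.00219579, 213.22101044]), 'ee_rot': array([-1.79910285e+02, -2.84168903e-03,  1.64255849e+02]), 'force': array([-0.14616368,  0.12774021,  1.11778165]), 'torque': array([ 0.01111979, -0.01349599, -0.04735833]), 'gripper_force': 0.0, 'gripper_width': 91.20069654259389}
```

View pics/scene0.png

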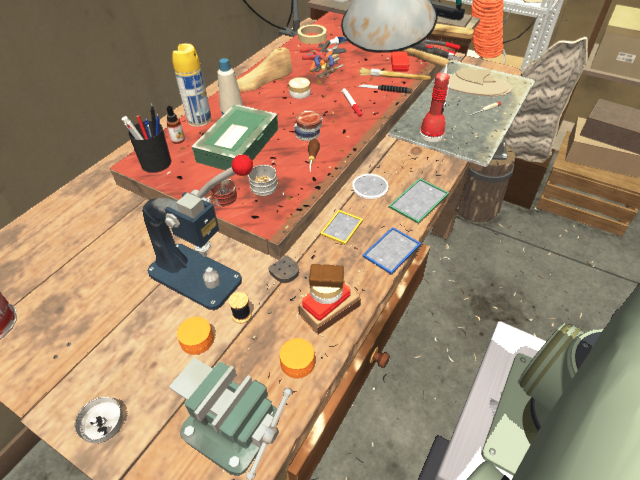

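View pics/top0.png

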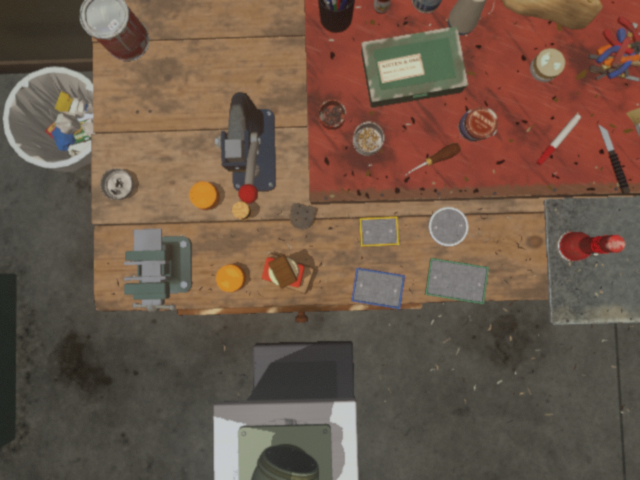

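Both cameras see everything. The pile is at top (287,272) and scene (327,290). In the top view the trays are yellow (379,231), white dish (448,226), blue (378,287) and green (457,281).

Look-alikes, all rejected:
- **Pots:** orange ones at top (203,195) and (230,278); pots on the red board at (549,64) and (480,123).
- **Red case:** the one far back on the board, scene (400,60).

Next I crop the pile and measure.

```bash
cat > h.py <<'E'
import numpy as np,cv2
from workcell import env
def ray(n,px):
    m=env.camera_model(n);T=m["camera_from_world"];R,t=T[:3,:3],T[:3,3]
    px=np.atleast_2d(np.asarray(px,float))
    d=np.c_[(px[:,0]-m["cx"])/m["fx"],-(px[:,1]-m["cy"])/m["fy"],-np.ones(len(px))]@R
    return -R.T@t,d
def onz(n,px,z):
    o,d=ray(n,px); return o+d*((z-o[2])/d[:,2])[:,None]
def rect(P):
    (c,s,a)=cv2.minAreaRect(P[:,:2].astype(np.float32)); b=cv2.boxPoints((c,s,a))
    e=[b[1]-b[0],b[2]-b[1]]; l=max(e,key=np.linalg.norm)
    return np.round(c,1),np.round(sorted(s),1),round(float(np.degrees(np.arctan2(l[1],l[0]))%180),1)
def mask(im,lo,hi,box):
    h=cv2.cvtColor(im,cv2.COLOR_RGB2HSV); m=cv2.inRange(h,np.array(lo),np.array(hi))
    k=np.zeros_like(m);x0,y0,x1,y1=box;k[y0:y1,x0:x1]=m[y0:y1,x0:x1];return k
def big(m):
    cs,_=cv2.findContours(m,cv2.RETR_EXTERNAL,cv2.CHAIN_APPROX_NONE);return max(cs,key=cv2.contourArea)[:,0] if cs else None
E
python3 - <<'E'
from h import *
im={n:env.grab_frame(n) for n in("scene","top")}
for n in im: np.save(f"{n}.npy",im[n])
B={"top":dict(yellow=(350,208,408,255),white=(420,200,476,252),blue=(345,258,412,315),green=(418,250,496,310)),
"scene":dict(yellow=(310,200,370,250),white=(342,165,397,205),blue=(355,220,428,278),green=(380,172,455,228))}
C=dict(yellow=((22,100,90),(35,255,255)),white=((0,0,150),(179,45,255)),blue=((100,100,40),(125,255,255)),green=((60,70,30),(95,255,255)))
for n in B:
  for c in C:
    m=mask(im[n],*C[c],B[n][c]); 
    ys,xs=np.nonzero(m)
    if len(xs)<10: print(n,c,len(xs));continue
    print(n,c,len(xs),*rect(onz(n,np.c_[xs,ys],7)))
a=cv2.resize(im["top"][235:315,240:340],(400*5//4,400),interpolation=cv2.INTER_CUBIC)
b=cv2.resize(im["scene"][250:340,290:370],None,fx=4.444,fy=4.444,interpolation=cv2.INTER_CUBIC)
b=cv2.resize(b,(300,338)); b=cv2.copyMakeBorder(b,0,62,0,0,cv2.BORDER_CONSTANT)
cv2.imwrite("pics/crop0.png",np.hstack([a,b])[...,::-1])
E
```

```text
top yellow 229 [ 526.1 -221.9] [64.7 87.5] 91.1
top white 291 [ 532.4 -378.9] [85.8 87.7] 88.3
top blue 24 [ 396.7 -214.8] [ 72.3 106.8] 79.7
top green 11 [ 372.4 -385.3] [  5.5 129.1] 78.4
scene yellow 185 [ 526.1 -222.4] [64.5 86.9] 91.4
scene white 732 [ 521.1 -365.9] [ 88.4 123.9] 132.7
scene blue 268 [ 398.2 -214. ] [ 75.7 111.4] 79.2
scene green 217 [ 409.7 -390.6] [ 83.4 134.3] 79.1
```

View pics/crop0.png

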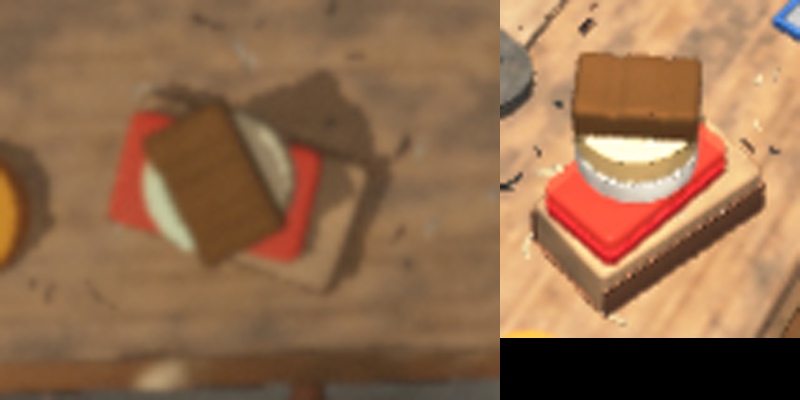

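The crop confirms the pile: the wax block on the cream pot, on the red case, on the cork block. Top-view corners in crop pixels: wax (147,145), (222,98), (284,225), (207,265); case (133,110), (108,215), (300,258), (322,148); block's lower right (330,292), (370,165).

```bash
python3 - <<'E'
from h import *
t=lambda L:np.array(L)/5+[240,235]-.4
s=lambda L:(np.array(L)-[500,0])/3.75+[290,250]-.4
def show(nm,P):
    print(nm,rect(P), np.round(P[:,:2],0).tolist())
show("wax top",onz("top",t([(147,145),(222,98),(284,225),(207,265)]),117))
show("wax scene",onz("scene",s([(582,53),(701,58),(698,122),(575,117)]),117))
show("case top",onz("top",t([(133,110),(108,215),(300,258),(322,148)]),59))
show("block top",onz("top",t([(330,292),(370,165)]),35))
show("case scene", onz("scene",s([(548,182),(610,252),(724,155)]),59))
show("block scene(z35)",onz("scene",s([(534,208),(605,292),(763,186)]),35))
im={n:np.load(f"{n}.npy") for n in("top","scene")}
for n,lo,hi,z,box in[("top",(0,150,90),(6,255,255),59,(255,245,320,300)),("top",(8,110,40),(16,255,125),117,(262,250,302,292)),("top",(170,150,90),(179,255,255),59,(255,245,320,300))]:
    m=mask(im[n],lo,hi,box); c=big(m)
    if c is not None: print(n,z,len(c),*rect(onz(n,c,z)))
# pot lid in top view
def bright(n,z,box,lo,hi):
    ys,xs=np.nonzero(mask(im[n],lo,hi,box));P=onz(n,np.c_[xs,ys],z)[:,:2].astype(np.float32)
    print(n,len(P),cv2.minEnclosingCircle(P))
bright("top",94,(262,250,303,292),(15,0,130),(50,120,255))
bright("scene",7,(350,168,391,202),(0,0,190),(179,40,255))
bright("top",7,(420,200,476,252),(0,0,150),(179,45,255))
E
```

```text
wax top (array([444.5, -14.1]), array([35.6, 57.4]), 25.3) [[460.0, 13.0], [478.0, -18.0], [426.0, -42.0], [411.0, -10.0]]
wax scene (array([441.9, -11.8]), array([38.7, 57.4]), 27.1) [[476.0, -16.0], [425.0, -42.0], [408.0, -8.0], [459.0, 19.0]]
case top (array([443.1,  -8.7]), array([47.8, 84.3]), 75.8) [[475.0, 26.0], [430.0, 38.0], [410.0, -44.0], [456.0, -54.0]]
block top (array([420.6, -64.2]), array([ 0., 58.]), 160.9) [[393.0, -55.0], [448.0, -74.0]]
case scene (array([441.4,  -3.4]), array([50.4, 79.8]), 75.7) [[474.0, 22.0], [427.0, 41.0], [407.0, -36.0]]
block scene(z35) (array([433.9,  -9.3]), array([ 60.6, 100.5]), 66.9) [[481.0, 25.0], [426.0, 49.0], [389.0, -45.0]]
top 59 55 [433.1 -42.1] [18.2 48.6] 159.2
top 117 140 [447.7 -20. ] [65.7 75.2] 0.5
top 333 ((444.9578552246094, -10.513899803161621), 59.327728271484375)
scene 697 ((531.6580200195312, -376.7293395996094), 46.70306396484375)
top 291 ((532.3716430664062, -378.08563232421875), 44.819541931152344)
```

Wax is at about (443,-13), axis 26°. Case is at (442,-6), axis 76°; block at (435,-10), axis about 68°. Two views agree to within a few mm and sizes match. The tray sizes match too. I move out halfway, spin there (clear of the press), then continue to the pile.

```bash
python3 -m jog '{"jaw":[91,91,91,91,91,91,91,91,91,91],"slide":[[-0.72,-0.78,0],[-0.72,-0.78,0],[-0.72,-0.78,0],[-0.72,-0.78,0],[-0.72,-0.78,0],[-0.72,-0.78,0],[-0.72,-0.78,0],[-0.72,-0.78,0],[-0.72,-0.78,0],[-0.72,-0.78,0]],"spin":[0,0,0,0,0,0,0,0,0,0]}' 20
python3 -m jog '{"jaw":[91,91,91,91,91,91,91,91,91],"slide":[[0,0,0],[0,0,0],[0,0,0],[0,0,0],[0,0,0],[0,0,0],[0,0,0],[0,0,0],[0,0,0]],"spin":[0.96,0.96,0.96,0.96,0.96,0.96,0.96,0.96,0.96]}'
python3 -m jog '{"jaw":[91,91,91,91,91,91,91,91,91,91],"slide":[[0,0,0],[0,0,0],[0,0,0],[0,0,0],[0,0,0],[0,0,0],[0,0,0],[0,0,0],[0,0,0],[0,0,0]],"spin":[0.96,0.96,0.96,0.96,0.96,0.96,0.96,0.96,0.96,0]}'
```

```text
time_s: 1.2
ee_pos: [300.7, 268.4, 213.9]
ee_rot: [180.0, 0.0, 164.3]
force: [0.3, 0.1, 0.3]
gripper_width: 91.2
gripper_force: 0.0
time_s: 2.1
ee_pos: [300.3, 269.5, 213.9]
ee_rot: [-180.0, 0.0, 94.8]
force: [0.5, 1.1, -0.5]
gripper_width: 91.0
gripper_force: 0.0
time_s: 3.1
ee_pos: [300.3, 269.5, 213.9]
ee_rot: [180.0, 0.0, 26.0]
force: [-0.5, 0.1, -0.1]
gripper_width: 91.6
gripper_force: 0.0
```

```bash
cat >> h.py <<'E'
def go(x,y,z,yaw=None):
    """remaining shift in tool units (30 mm) and spin (8 deg); slide computed at current tool axes"""
    from scipy.spatial.transform import Rotation as Ro
    s=env.state(); R=Ro.from_euler("xyz",s["ee_rot"],degrees=True).as_matrix()
    d=R.T@(np.array([x,y,z])-s["ee_pos"]); sp=0 if yaw is None else ((s["ee_rot"][2]-yaw+90)%180-90)
    print("t",round(s["time_s"],1),"pos",s["ee_pos"].round(1),"rot",s["ee_rot"].round(1),"slide",(d/30).round(2),"spin",round(sp/8,2),"q6",round(s["qpos"][5]),"w",round(s["gripper_width"],1))
E
python3 -c "
from h import *
go(443,-13,200,26)"
```

```text
t 3.1 pos [300.3 269.5 213.9] rot [180.   0.  26.] slide [ 0.14 10.55  0.46] spin 0.0 q6 104 w 91.6
```

```bash
python3 -m jog '{"jaw":[91,91,91,91,91,91,91,91,91,91],"slide":[[0.01,0.95,0],[0.01,0.95,0],[0.01,0.95,0],[0.01,0.95,0],[0.02,0.95,0],[0.02,0.95,0],[0.02,0.95,0],[0.02,0.95,0],[0.01,0.95,0],[0.01,0.95,0]],"spin":[0,0,0,0,0,0,0,0,0,0]}'
python3 -m jog '{"jaw":[91,91,91,91,91,91],"slide":[[0,0.5,0.4],[0,0.55,0.4],[0,0,0.6],[0,0,0.6],[0,0,0],[0,0,0]],"spin":[0,0,0,0,0,0]}'
python3 -c "
from h import *
go(443,-13,101,26)
cv2.imwrite('pics/s1.png',cv2.resize(env.grab_frame('scene')[200:350,220:420],(800,600))[...,::-1])"
```

```text
time_s: 4.1
ee_pos: [429.6, 14.2, 214.0]
ee_rot: [-180.0, -0.0, 26.2]
force: [0.3, -0.5, -0.4]
gripper_width: 90.9
gripper_force: 0.0
time_s: 4.7
ee_pos: [443.1, -13.0, 154.1]
ee_rot: [-180.0, 0.0, 26.1]
force: [0.3, 0.8, 0.5]
gripper_width: 90.9
gripper_force: 0.0
t 4.7 pos [443.1 -13.  154.1] rot [-180.     0.    26.1] slide [-0.    0.    1.77] spin 0.01 q6 61 w 90.9
```

View pics/s1.png

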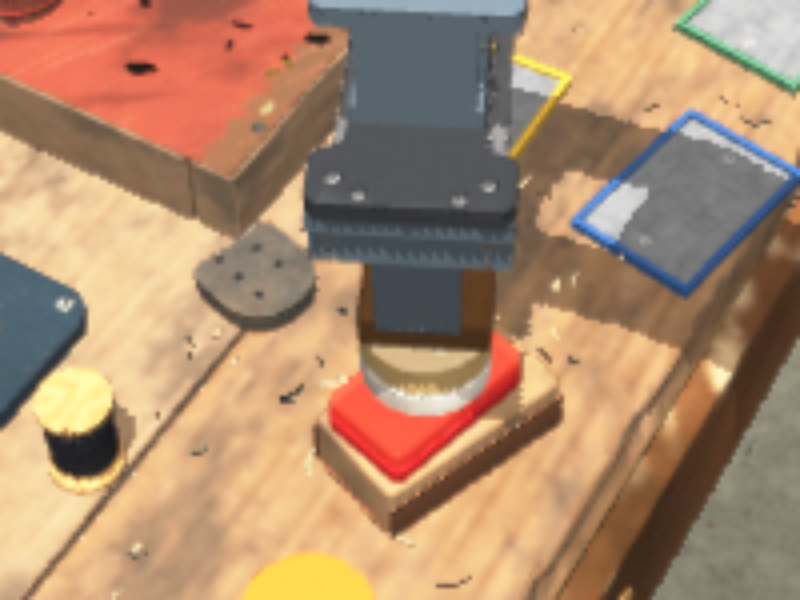

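The finger is centred over the wax and parallel to it (finger at crop (415,300), wax spanning 360–495). Descend and grip.

```bash
python3 -m jog '{"jaw":[91,91,91,91,91],"slide":[[0,0,0.5],[0,0,0.5],[0,0,0.5],[0,0,0.27],[0,0,0]],"spin":[0,0,0,0,0]}' 8
python3 -m jog '{"jaw":[75,65,55,50,46,44,42,40,38,36],"slide":[[0,0,0],[0,0,0],[0,0,0],[0,0,0],[0,0,0],[0,0,0],[0,0,0],[0,0,0],[0,0,0],[0,0,0]],"spin":[0,0,0,0,0,0,0,0,0,0]}' 8
python3 -m jog '{"jaw":[34,30,30,30],"slide":[[0,0,0],[0,0,0],[0,0,0],[0,0,0]],"spin":[0,0,0,0]}' 12
python3 -c "
from h import *
go(443,-13,160,26)"
```

```text
time_s: 5.25
ee_pos: [442.9, -12.9, 100.7]
ee_rot: [-180.0, 0.0, 26.1]
force: [0.6, -0.3, 0.2]
gripper_width: 90.9
gripper_force: 0.0
time_s: 6.25
ee_pos: [443.1, -13.0, 100.9]
ee_rot: [180.0, -0.0, 26.0]
force: [0.9, 0.7, 0.5]
gripper_width: 38.0
gripper_force: 8.0
time_s: 6.65
ee_pos: [443.1, -13.0, 100.9]
ee_rot: [180.0, -0.0, 26.0]
force: [1.5, -0.3, 0.4]
gripper_width: 37.9
gripper_force: 12.0
t 6.7 pos [443.1 -13.  100.9] rot [180.  -0.  26.] slide [-0.   -0.   -1.97] spin 0.0 q6 61 w 37.9
```

```bash
python3 -m jog '{"jaw":[30,30,30,30,30],"slide":[[0,0,-0.2],[0,0,-0.4],[0,0,-0.6],[0,0,-0.6],[0,0,-0.2]],"spin":[0,0,0,0,0]}'
python3 -m jog '{"jaw":[30,30,30,30,30,30,30,30,30,30],"slide":[[-0.06,0.4,0],[-0.06,0.8,0],[-0.06,0.8,0],[-0.06,0.8,0],[-0.06,0.8,0],[-0.06,0.8,0],[-0.06,0.8,0],[-0.06,0.8,0],[-0.06,0.8,0],[-0.04,0.68,0]],"spin":[0,0,0,0,0,0,0,0,0,0]}'
python3 -m jog '{"jaw":[30,30,30,30,30,30,30,30,30,30],"slide":[[0,0,0],[0,0,0],[0,0,0],[0,0,0],[0,0,0],[0,0,0],[0,0,0],[0,0,0],[0,0,0],[0,0,0]],"spin":[-0.9,-0.9,-0.9,-0.9,-0.9,-0.9,-0.9,-0.9,-0.95,0]}'
python3 -c "
from h import *
go(526,-222,60,91)
a=env.grab_frame('scene'); np.save('s2.npy',a); t=env.grab_frame('top'); np.save('t2.npy',t)
A=cv2.resize(a[100:300,270:450],(400,444)); T=cv2.resize(t[230:310,250:330],(400,400)); T=cv2.copyMakeBorder(T,0,44,0,0,cv2.BORDER_CONSTANT)
cv2.imwrite('pics/s2.png',np.hstack([A,T])[...,::-1])"
```

```text
time_s: 7.15
ee_pos: [443.9, -12.9, 162.6]
ee_rot: [179.9, -0.2, 26.0]
force: [-0.2, -0.2, -0.1]
gripper_width: 38.1
gripper_force: 12.0
time_s: 8.15
ee_pos: [525.4, -224.1, 159.3]
ee_rot: [-179.9, 0.1, 26.0]
force: [-0.6, -0.5, -0.6]
gripper_width: 37.9
gripper_force: 12.0
time_s: 9.15
ee_pos: [525.1, -222.8, 159.5]
ee_rot: [-179.9, -0.1, 91.2]
force: [-0.3, 0.2, -0.9]
gripper_width: 37.7
gripper_force: 12.0
t 9.2 pos [ 525.1 -222.8  159.5] rot [-1.799e+02 -1.000e-01  9.120e+01] slide [0.02 0.04 3.32] spin 0.02 q6 -25 w 37.7
```

View pics/s2.png

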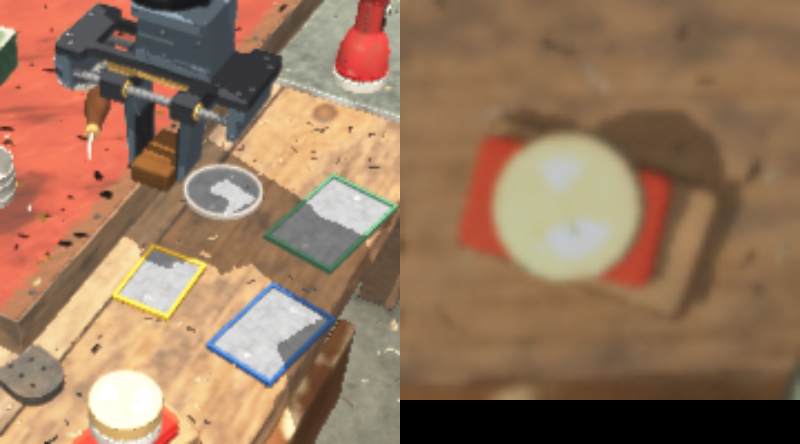

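Wax held level over the yellow tray. Pot lid now fully visible at top crop (567,207), i.e. pixel about (283,271). Lower and release, then measure the pot.

```bash
python3 -m jog '{"jaw":[30,30,30,30,30,30,30,30,30],"slide":[[0.02,0.04,0.7],[0,0,0.8],[0,0,0.8],[0,0,0.8],[0,0,0.8],[0,0,0.5],[0,0,0.35],[0,0,0.1],[0,0,0]],"spin":[0,0,0,0,0,0,0,0,0]}'
python3 -c "
from h import *
go(526,-222,10.3,91)"
```

```text
time_s: 10.15
ee_pos: [527.0, -221.8, 15.2]
ee_rot: [-180.0, -0.0, 91.2]
force: [1.1, 0.2, -1.3]
gripper_width: 38.0
gripper_force: 12.0
t 10.2 pos [ 527.  -221.8   15.2] rot [-180.    -0.    91.2] slide [-0.01 -0.04  0.16] spin 0.02 q6 -25 w 38.0
```

```bash
python3 - <<'E'
from h import *
t=np.load('t2.npy');s=np.load('s2.npy')
ys,xs=np.nonzero(mask(t,(15,20,120),(50,170,255),(262,250,304,292)))
P=onz('top',np.c_[xs,ys],94)[:,:2].astype(np.float32);print(len(P),cv2.minEnclosingCircle(P),P.mean(0))
c=big(mask(t,(15,20,120),(50,170,255),(262,250,304,292)));print(cv2.fitEllipse(c))
m=mask(t,(0,150,90),(6,255,255),(250,245,325,300))
ys,xs=np.nonzero(m);P=onz('top',np.c_[xs,ys],59);print("case",len(P),rect(P))
m=mask(s,(0,150,90),(6,255,255),(290,250,370,340))
ys,xs=np.nonzero(m);P=onz('scene',np.c_[xs,ys],59);print("case s",len(P),rect(P))
E
```

```text
1053 ((444.92877197265625, -11.545443534851074), 60.05571746826172) [440.69778   -8.228389]
((282.5771789550781, 270.912353515625), (44.17015838623047, 48.251163482666016), 87.00086975097656)
case 219 (array([441.7,  -8.6]), array([47.7, 82.8]), 75.9)
case s 557 (array([437.9,  -1.2]), array([56.2, 89.3]), 74.4)
```

```bash
python3 -m jog '{"jaw":[30,30,30,30],"slide":[[0,-0.03,0.1],[0,0,0.05],[0,0,0],[0,0,0]],"spin":[0,0,0,0]}'
python3 - <<'E'
from h import *
print(onz('top',[(283,270.8),(268.4,270.8),(297.6,270.8)],94).round(1))
go(526,-222,10.3,91)
s=env.grab_frame('scene');cv2.imwrite('pics/s3.png',cv2.resize(s[180:260,290:390],(800,600))[...,::-1])
E
```

```text
time_s: 10.55
ee_pos: [526.3, -221.7, 11.2]
ee_rot: [180.0, 0.0, 91.2]
force: [-0.2, -0.1, -0.8]
gripper_width: 38.0
gripper_force: 12.0
[[444.2 -12.7  94. ]
 [445.   17.5  94. ]
 [443.3 -42.9  94. ]]
t 10.6 pos [ 526.3 -221.7   11.2] rot [180.    0.   91.2] slide [-0.01 -0.01  0.03] spin 0.03 q6 -25 w 38.0
```

View pics/s3.png

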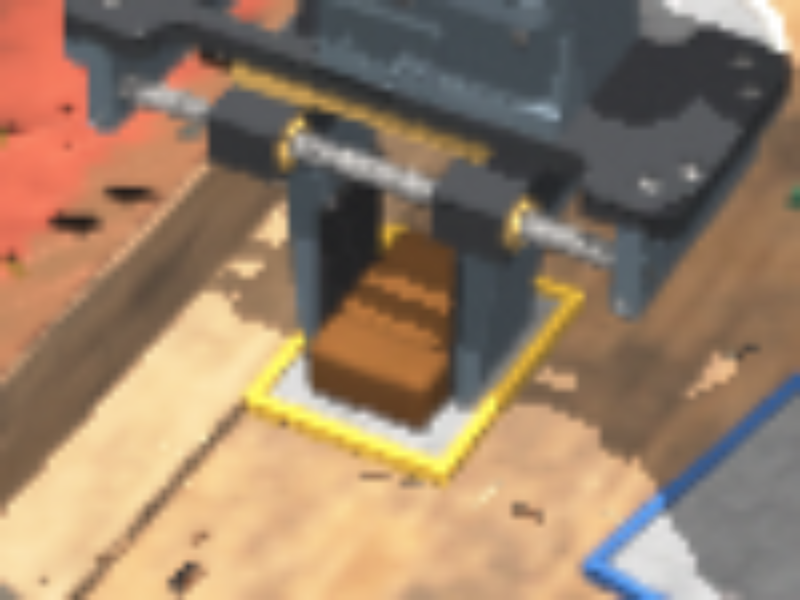

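The wax sits inside the yellow rim, centred and level. Release, rise, and go to the pot at (444,-12.5); its measured lid diameter is 60 mm, which fits.

```bash
python3 -m jog '{"jaw":[30,40,45,55,65,70,70],"slide":[[0,0,0.03],[0,0,0],[0,0,0],[0,0,0],[0,0,0],[0,0,0],[0,0,-0.2]],"spin":[0,0,0,0,0,0,0]}'
python3 -m jog '{"jaw":[91,91,91,91,91,91,91],"slide":[[0,0,-0.6],[0,0,-0.8],[0,0,-0.8],[0,0,-0.8],[0,0,-0.8],[0,0,-0.8],[0,0,0]],"spin":[0,0,0,0,0,0,0]}'
python3 -m jog '{"jaw":[91,91,91,91,91,91,91,91,91],"slide":[[0,0,0],[0,0,0],[0,0,0],[0,0,0],[0,0,0],[0,0,0],[0,0,0],[0,0,0],[0,0,0]],"spin":[0.95,0.95,0.95,0.95,0.95,0.95,0.95,0.99,0]}'
python3 - <<'E'
from h import *
go(444,-12.5,130,30)
s=env.grab_frame('scene');np.save('s4.npy',s)
ys,xs=np.nonzero(mask(s,(5,90,40),(16,255,255),(322,205,362,243)));P=onz('scene',np.c_[xs,ys],15);print(len(xs),rect(P),P.mean(0))
cv2.imwrite('pics/s4.png',cv2.resize(s[180:260,290:390],(800,600))[...,::-1])
E
```

```text
time_s: 11.3
ee_pos: [525.5, -221.4, 15.4]
ee_rot: [-179.9, -0.0, 91.2]
force: [-0.3, -0.0, -1.1]
gripper_width: 69.7
gripper_force: 0.0
time_s: 12.0
ee_pos: [528.2, -222.6, 157.8]
ee_rot: [179.6, 0.2, 91.2]
force: [-0.5, -0.3, 0.8]
gripper_width: 90.8
gripper_force: 0.0
time_s: 12.9
ee_pos: [525.6, -221.4, 153.0]
ee_rot: [-179.9, 0.1, 30.1]
force: [0.4, -0.1, -0.0]
gripper_width: 91.1
gripper_force: 0.0
t 12.9 pos [ 525.6 -221.4  153. ] rot [-1.799e+02  1.000e-01  3.010e+01] slide [ 1.14 -7.39  0.77] spin 0.01 q6 36 w 91.1
890 (array([ 525.4, -223. ]), array([ 90.9, 116.7]), 120.0) [ 521.51183317 -227.66486393   15.        ]
```

View pics/s4.png

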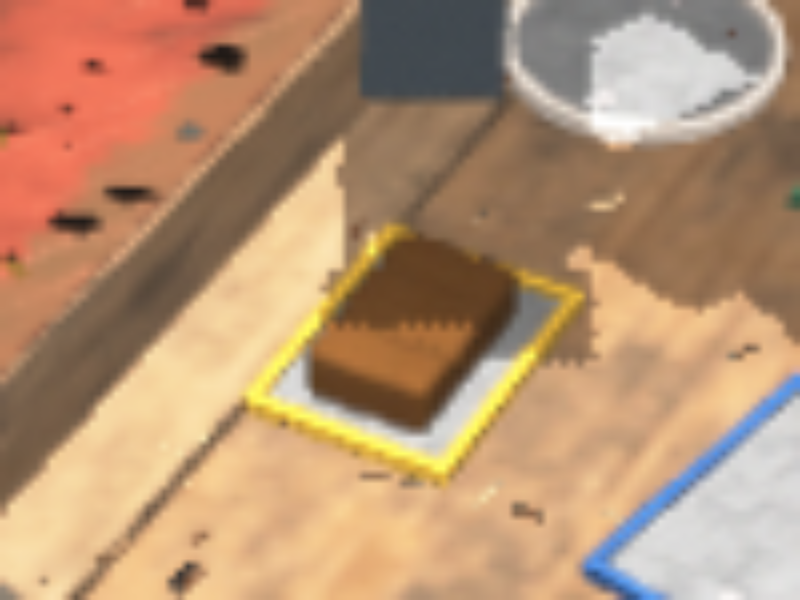

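The wax lies flat inside the yellow rim. Compute its offset, and head to the pot.

```bash
python3 -m jog '{"jaw":[91,91,91,91,91,91,91,91,91,91],"slide":[[0.11,-0.7,0],[0.11,-0.7,0],[0.11,-0.75,0],[0.11,-0.75,0],[0.11,-0.75,0],[0.11,-0.75,0],[0.12,-0.75,0],[0.12,-0.75,0],[0.12,-0.75,0],[0.12,-0.74,0]],"spin":[0,0,0,0,0,0,0,0,0,0]}'
python3 -m jog '{"jaw":[91,91,91,91],"slide":[[0,0,0.4],[0,0,0.37],[0,0,0],[0,0,0]],"spin":[0,0,0,0]}'
python3 - <<'E'
from h import *
go(444,-12.5,70,30)
c=lambda L:np.array(L)/[8,7.5]+[290,180]-.45
print("wax bottom corners",onz('scene',c([(313,388),(425,430),(516,300)]),3).round(1)[:,:2].tolist())
print("tray",rect(onz('scene',c([(250,395),(445,475),(582,292),(390,228)]),7)))
E
```

```text
time_s: 13.95
ee_pos: [443.8, -11.9, 153.6]
ee_rot: [-180.0, 0.0, 30.3]
force: [0.6, -0.1, -0.3]
gripper_width: 91.3
gripper_force: 0.0
time_s: 14.35
ee_pos: [444.5, -13.0, 130.5]
ee_rot: [-180.0, 0.0, 30.1]
force: [0.1, -1.2, 1.0]
gripper_width: 90.8
gripper_force: 0.0
t 14.3 pos [444.5 -13.  130.5] rot [-180.     0.    30.1] slide [-0.   -0.02  2.02] spin 0.01 q6 57 w 90.8
wax bottom corners [[543.7, -195.2], [508.2, -196.0], [511.9, -256.6]]
tray (array([ 525.5, -221.8]), array([62.4, 85.8]), 91.5)
```

Wax offset from its tray is about (2,-4) mm, within 11. Grip the pot.

```bash
python3 -m jog '{"jaw":[91,91,91,91,91,91],"slide":[[0,0,0.5],[0,0,0.5],[0,0,0.5],[0,0,0.35],[0,0,0.15],[0,0,0]],"spin":[0,0,0,0,0,0]}' 8
python3 -m jog '{"jaw":[82,76,72,69,67,65,63,61,59,57],"slide":[[0,0,0],[0,0,0],[0,0,0],[0,0,0],[0,0,0],[0,0,0],[0,0,0],[0,0,0],[0,0,0],[0,0,0]],"spin":[0,0,0,0,0,0,0,0,0,0]}' 8
python3 -m jog '{"jaw":[55,54,54,54],"slide":[[0,0,0],[0,0,0],[0,0,0],[0,0,0]],"spin":[0,0,0,0]}' 14
python3 -m jog '{"jaw":[54,54,54,54,54],"slide":[[0,0,-0.2],[0,0,-0.4],[0,0,-0.6],[0,0,-0.8],[0,0,0]],"spin":[0,0,0,0,0]}'
python3 -c "
from h import *
go(532,-378,130,30)"
```

```text
time_s: 14.95
ee_pos: [444.5, -12.8, 70.6]
ee_rot: [-180.0, 0.0, 30.1]
force: [-0.5, -1.1, 1.2]
gripper_width: 91.4
gripper_force: 0.0
time_s: 15.95
ee_pos: [444.7, -12.8, 70.9]
ee_rot: [180.0, -0.0, 30.1]
force: [0.4, -0.7, 2.0]
gripper_width: 61.2
gripper_force: 8.0
time_s: 16.35
ee_pos: [444.6, -12.7, 70.9]
ee_rot: [180.0, -0.0, 30.1]
force: [0.3, -1.3, 0.4]
gripper_width: 60.8
gripper_force: 14.0
time_s: 16.85
ee_pos: [446.4, -12.6, 133.4]
ee_rot: [179.8, -0.3, 30.1]
force: [1.0, 0.2, -0.5]
gripper_width: 61.3
gripper_force: 14.0
t 16.9 pos [446.4 -12.6 133.4] rot [179.8  -0.3  30.1] slide [-3.64 11.97  0.13] spin 0.01 q6 57 w 61.3
```

```bash
python3 -m jog '{"jaw":[54,54,54,54,54,54,54],"slide":[[-0.2,0.5,0],[-0.26,0.8,0],[-0.26,0.9,0],[-0.26,0.9,0],[-0.26,0.9,0],[-0.26,0.9,0],[-0.26,0.9,0]],"spin":[0,0,0,0,0,0,0]}'
python3 -m jog '{"jaw":[54,54,54,54,54,54,54,54,54],"slide":[[-0.26,0.9,0],[-0.26,0.9,0],[-0.26,0.9,0],[-0.26,0.9,0],[-0.3,0.9,0],[-0.3,0.9,0],[-0.24,0.77,0],[0,0,0],[0,0,0]],"spin":[0,0,0,0,0,0,0,0,0]}'
python3 - <<'E'
from h import *
go(532,-378,15.5,30)
a=env.grab_frame('scene'); np.save('s5.npy',a); t=env.grab_frame('top'); np.save('t5.npy',t)
A=cv2.resize(a[100:230,300:430],(400,400)); T=cv2.resize(t[230:310,250:330],(400,400))
cv2.imwrite('pics/s5.png',np.hstack([A,T])[...,::-1])
for n,im,b in(('top',t,(250,245,325,300)),('scene',a,(290,250,370,340))):
    ys,xs=np.nonzero(mask(im,(0,150,90),(6,255,255),b));P=onz(n,np.c_[xs,ys],59);print(n,len(P),rect(P),P.mean(0))
E
```

```text
time_s: 17.55
ee_pos: [485.5, -190.4, 129.6]
ee_rot: [-179.9, 0.1, 30.1]
force: [-0.2, -0.2, -1.8]
gripper_width: 61.3
gripper_force: 14.0
time_s: 18.45
ee_pos: [529.3, -377.6, 129.3]
ee_rot: [-179.8, 0.0, 30.0]
force: [0.1, 0.1, -1.5]
gripper_width: 61.2
gripper_force: 14.0
t 18.4 pos [ 529.3 -377.6  129.3] rot [-179.8    0.    30. ] slide [0.07 0.07 3.79] spin 0.01 q6 23 w 61.2
top 881 (array([443.2,  -9.1]), array([51.5, 83. ]), 75.6) [441.93660077  -8.94394582  59.        ]
scene 1171 (array([438.2,  -2.6]), array([57.6, 91.4]), 75.7) [438.09058373  -0.44729154  59.        ]
```

View pics/s5.png

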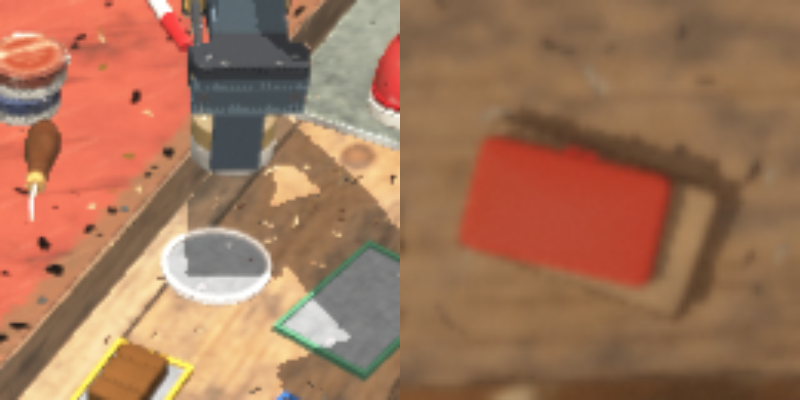

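The pot is held level and centred on the finger (crop pot 190–278, finger 211–265). The red case is now clear at (442.5,-9), axis 75.7°. Lower the pot.

```bash
python3 -m jog '{"jaw":[54,54,54,54,54,54,54,54],"slide":[[0.07,0.07,0.6],[0,0,0.7],[0,0,0.7],[0,0,0.7],[0,0,0.6],[0,0,0.35],[0,0,0],[0,0,0]],"spin":[0,0,0,0,0,0,0,0]}'
python3 - <<'E'
from h import *
go(532,-378,15.3,30)
E
```

```text
time_s: 19.35
ee_pos: [533.4, -378.7, 22.0]
ee_rot: [180.0, -0.0, 30.1]
force: [-0.1, 0.0, -0.2]
gripper_width: 60.8
gripper_force: 14.0
t 19.4 pos [ 533.4 -378.7   22. ] rot [180.   -0.   30.1] slide [-0.03 -0.04  0.22] spin 0.02 q6 23 w 60.8
```

```bash
python3 -m jog '{"jaw":[54,54,54,62,66,72,80,85,85,85],"slide":[[-0.03,-0.04,0.12],[0,0,0.1],[0,0,0],[0,0,0],[0,0,0],[0,0,0],[0,0,0],[0,0,0],[0,0,-0.2],[0,0,-0.6]],"spin":[0,0,0,0,0,0,0,0,0,0]}'
python3 -m jog '{"jaw":[91,91,91,91,91,91],"slide":[[0,0,-0.8],[0,0,-0.8],[0,0,-0.8],[0,0,-0.8],[0,0,-0.1],[0,0,0]],"spin":[0,0,0,0,0,0]}'
python3 -m jog '{"jaw":[91,91,91,91,91,91,91],"slide":[[0,0,0],[0,0,0],[0,0,0],[0,0,0],[0,0,0],[0,0,0],[0,0,0]],"spin":[-0.95,-0.95,-0.95,-0.95,-0.95,-0.96,0]}'
python3 - <<'E'
from h import *
go(442.5,-8.5,130,75.7)
a=env.grab_frame('scene'); np.save('s6.npy',a)
cv2.imwrite('pics/s6.png',cv2.resize(a[130:215,320:420],(800,600))[...,::-1])
E
```

```text
time_s: 20.35
ee_pos: [530.5, -377.5, 37.5]
ee_rot: [-179.8, 0.1, 30.1]
force: [0.2, -0.7, 0.2]
gripper_width: 85.0
gripper_force: 0.0
time_s: 20.95
ee_pos: [531.8, -378.4, 138.3]
ee_rot: [179.9, -0.0, 30.1]
force: [-1.0, 0.0, 0.4]
gripper_width: 90.9
gripper_force: 0.0
time_s: 21.65
ee_pos: [530.7, -377.7, 135.7]
ee_rot: [-179.8, -0.1, 75.8]
force: [-0.1, 0.4, 0.9]
gripper_width: 90.9
gripper_force: 0.0
t 21.6 pos [ 530.7 -377.7  135.7] rot [-1.798e+02 -1.000e-01  7.580e+01] slide [11.2  -5.88  0.22] spin 0.01 q6 -22 w 90.9
```

View pics/s6.png

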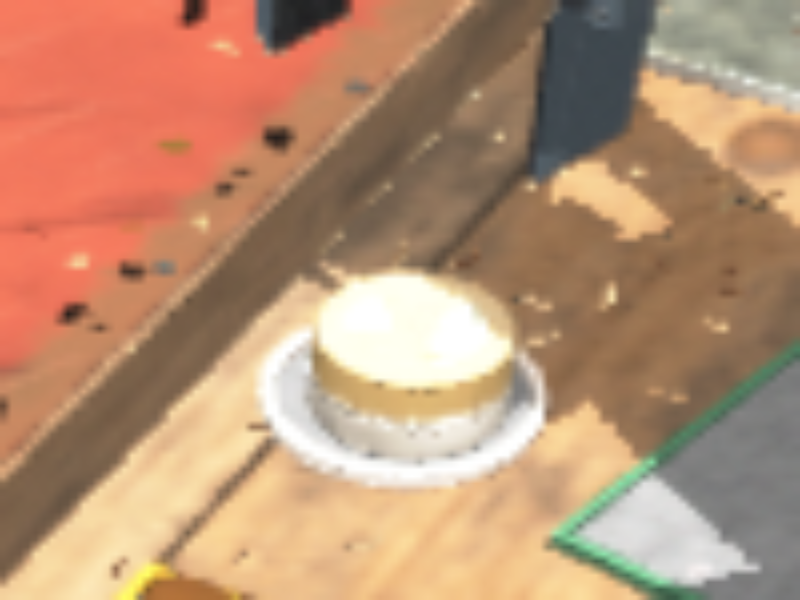

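The pot stands flat inside the dish rim (lid centre at crop (416,328), dish outer edges 262–545). I go to the case and check the offset by ray.

```bash
python3 -m jog '{"jaw":[91,91,91,91,91,91,91],"slide":[[0.5,-0.26,0],[0.8,-0.42,0],[0.8,-0.42,0],[0.8,-0.42,0],[0.8,-0.42,0],[0.8,-0.42,0],[0.8,-0.42,0]],"spin":[0,0,0,0,0,0,0]}'
python3 -m jog '{"jaw":[91,91,91,91,91,91,91,91,91,91],"slide":[[0.8,-0.42,0],[0.8,-0.42,0],[0.8,-0.42,0],[0.8,-0.42,0],[0.8,-0.42,0],[0.8,-0.42,0],[0.8,-0.42,0],[0.3,-0.16,0.1],[0,0,0],[0,0,0]],"spin":[0,0,0,0,0,0,0,0,0,0]}'
python3 - <<'E'
from h import *
go(442.5,-8.5,45,75.7)
c=lambda L:np.array(L)/[8,7.06]+[320,130]-.45
print("lid",onz('scene',c([(416,328)]),38).round(1))
E
```

```text
time_s: 22.4
ee_pos: [489.1, -202.5, 137.0]
ee_rot: [-179.9, -0.0, 75.6]
force: [0.1, 0.2, 0.2]
gripper_width: 91.3
gripper_force: 0.0
time_s: 23.4
ee_pos: [443.4, -9.8, 134.5]
ee_rot: [-180.0, 0.0, 75.7]
force: [0.5, -0.6, -1.0]
gripper_width: 90.9
gripper_force: 0.0
t 23.4 pos [443.4  -9.8 134.5] rot [-180.     0.    75.7] slide [ 0.04 -0.04  2.98] spin 0.01 q6 12 w 90.9
lid [[ 529.7 -376.9   38. ]]
```

Pot is 2–3 mm off the dish centre, well inside tolerance. Grip the case.

```bash
python3 -m jog '{"jaw":[91,91,91,91,91,91,91],"slide":[[0.04,-0.04,0.6],[0,0,0.6],[0,0,0.6],[0,0,0.6],[0,0,0.5],[0,0,0.1],[0,0,0]],"spin":[0,0,0,0,0,0,0]}' 8
python3 -m jog '{"jaw":[80,72,65,60,57,55,53,51,49,47],"slide":[[0,0,0],[0,0,0],[0,0,0],[0,0,0],[0,0,0],[0,0,0],[0,0,0],[0,0,0],[0,0,0],[0,0,0]],"spin":[0,0,0,0,0,0,0,0,0,0]}' 8
python3 -m jog '{"jaw":[44,42,42,42],"slide":[[0,0,0],[0,0,0],[0,0,0],[0,0,0]],"spin":[0,0,0,0]}' 14
python3 -m jog '{"jaw":[42,42,42,42,42],"slide":[[0,0,-0.2],[0,0,-0.4],[0,0,-0.6],[0,0,-0.5],[0,0,0]],"spin":[0,0,0,0,0]}'
python3 -c "
from h import *
go(398,-214,95,79.3)"
```

```text
time_s: 24.1
ee_pos: [442.5, -8.6, 44.4]
ee_rot: [-180.0, 0.0, 75.7]
force: [-0.3, -0.2, 0.0]
gripper_width: 90.8
gripper_force: 0.0
time_s: 25.1
ee_pos: [442.3, -7.8, 44.7]
ee_rot: [-180.0, -0.0, 75.8]
force: [0.5, -0.3, -0.2]
gripper_width: 50.0
gripper_force: 8.0
time_s: 25.5
ee_pos: [442.3, -7.8, 44.7]
ee_rot: [180.0, -0.0, 75.8]
force: [0.5, 0.6, -0.0]
gripper_width: 49.8
gripper_force: 14.0
time_s: 26.0
ee_pos: [443.8, -7.9, 97.6]
ee_rot: [179.7, -0.1, 75.8]
force: [0.8, 0.2, -0.2]
gripper_width: 49.8
gripper_force: 14.0
t 26.0 pos [443.8  -7.9  97.6] rot [ 1.797e+02 -1.000e-01  7.580e+01] slide [-7.03  0.21  0.08] spin -0.44 q6 12 w 49.8
```

```bash
python3 -m jog '{"jaw":[42,42,42,42,42,42,42,42,42,42],"slide":[[-0.4,0.02,0],[-0.8,0.02,0],[-0.8,0.02,0],[-0.8,0.02,0],[-0.8,0.02,0],[-0.8,0.02,0],[-0.8,0.02,0],[-0.8,0.02,0],[-0.7,0.03,0],[-0.35,0.02,0]],"spin":[0,0,0,0,0,0,0,0,0,0]}'
python3 -m jog '{"jaw":[42,42,42,42],"slide":[[0,0,0.3],[0,0,0.2],[0,0,0],[0,0,0]],"spin":[-0.44,0,0,0]}'
python3 - <<'E'
from h import *
go(398,-214,13,79.3)
a=env.grab_frame('scene'); np.save('s7.npy',a); t=env.grab_frame('top'); np.save('t7.npy',t)
A=cv2.resize(a[170:280,320:430],(400,400)); T=cv2.resize(t[230:310,250:330],(400,400))
cv2.imwrite('pics/s7.png',np.hstack([A,T])[...,::-1])
E
```

```text
time_s: 27.0
ee_pos: [395.1, -215.9, 94.8]
ee_rot: [-179.9, -0.0, 75.7]
force: [0.5, -0.3, -0.7]
gripper_width: 49.7
gripper_force: 14.0
time_s: 27.4
ee_pos: [396.2, -214.0, 80.4]
ee_rot: [-179.9, -0.0, 79.3]
force: [0.3, 0.4, 0.1]
gripper_width: 49.6
gripper_force: 14.0
t 27.4 pos [ 396.2 -214.    80.4] rot [-179.9   -0.    79.3] slide [0.01 0.06 2.25] spin -0.0 q6 -19 w 49.6
```

View pics/s7.png

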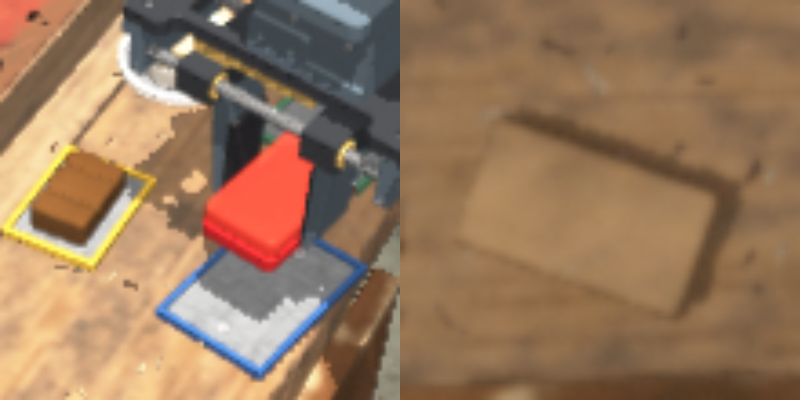

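The case is held level over the blue tray. The sanding block is now bare: top crop corners (507,122), (717,192), (683,317), (460,240).

```bash
python3 -m jog '{"jaw":[42,42,42,42,42,42],"slide":[[0.01,0.06,0.5],[0,0,0.5],[0,0,0.5],[0,0,0.5],[0,0,0.1],[0,0,0]],"spin":[0,0,0,0,0,0]}'
python3 - <<'E'
from h import *
go(398,-214,13,79.3)
P=onz('top',(np.array([(507,122),(717,192),(683,317),(460,240)])-[400,0])/5+[250,230]-.4,35);print(rect(P),P.round(0)[:,:2].tolist())
P=onz('scene',(np.array([(0,0)])),35)
E
```

```text
time_s: 28.1
ee_pos: [398.3, -214.2, 17.7]
ee_rot: [-180.0, -0.0, 79.3]
force: [0.1, 0.7, -0.6]
gripper_width: 49.7
gripper_force: 14.0
t 28.1 pos [ 398.3 -214.2   17.7] rot [-180.    -0.    79.3] slide [ 0.01 -0.01  0.16] spin 0.0 q6 -19 w 49.7
(array([437.6, -17.5]), array([ 56.4, 103.4]), 69.4) [[480.0, 19.0], [447.0, -72.0], [393.0, -56.0], [429.0, 41.0]]
```

```bash
python3 -m jog '{"jaw":[42,42,42,50,56,62,70,78,78,85],"slide":[[0.01,-0.01,0.1],[0,0,0.05],[0,0,0],[0,0,0],[0,0,0],[0,0,0],[0,0,0],[0,0,0],[0,0,-0.2],[0,0,-0.6]],"spin":[0,0,0,0,0,0,0,0,0,0]}'
python3 -m jog '{"jaw":[91,91,91,91,91,91],"slide":[[0,0,-0.7],[0,0,-0.7],[0,0,-0.7],[0,0,-0.6],[0,0,0],[0,0,0]],"spin":[0,0,0,0,0,0]}'
python3 -m jog '{"jaw":[91,91,91,91,91,91,91,91,91,91],"slide":[[0.5,0,0],[0.8,0,0],[0.8,0,0],[0.8,0,0],[0.8,0,0],[0.8,0,0],[0.8,0,0],[0.4,0,0],[0,0,0],[0,0,0]],"spin":[0,0,0,0,0,0,0,0,0,0]}'
python3 - <<'E'
from h import *
go(436.5,-13.5,100,69.4)
a=env.grab_frame('scene'); t=env.grab_frame('top')
A=cv2.resize(a[210:290,345:435],(400,400)); T=cv2.resize(t[255:320,340:415],(400,400))
cv2.imwrite('pics/s8.png',np.hstack([A,T])[...,::-1])
for n,im,b in(('top',t,(345,255,412,318)),('scene',a,(355,215,430,280))):
    for lo,hi,z,nm in(((0,150,90),(6,255,255),27,'case'),((100,100,40),(125,255,255),7,'tray')):
        ys,xs=np.nonzero(mask(im,lo,hi,b)); P=onz(n,np.c_[xs,ys],z) if len(xs) else 0; print(n,nm,len(xs),rect(P) if len(xs) else '')
E
```

```text
time_s: 29.1
ee_pos: [396.9, -213.4, 36.6]
ee_rot: [-179.8, -0.1, 79.3]
force: [-0.0, 0.4, -0.9]
gripper_width: 82.8
gripper_force: 0.0
time_s: 29.7
ee_pos: [397.9, -214.0, 118.2]
ee_rot: [180.0, 0.0, 79.3]
force: [-0.6, 0.1, -0.4]
gripper_width: 91.3
gripper_force: 0.0
time_s: 30.7
ee_pos: [429.4, -46.4, 117.7]
ee_rot: [-179.9, 0.0, 79.3]
force: [0.1, -0.1, -0.3]
gripper_width: 90.8
gripper_force: 0.0
t 30.7 pos [429.4 -46.4 117.7] rot [-179.9    0.    79.3] slide [1.12 0.03 0.59] spin 1.24 q6 3 w 90.8
top case 858 (array([ 397.6, -213.3]), array([50.5, 84.1]), 78.7)
top tray 1 (array([ 441.4, -176.6]), array([0., 0.]), 0.0)
scene case 458 (array([ 381.5, -203.7]), array([33.7, 99.2]), 86.9)
scene tray 147 (array([ 380.6, -210.4]), array([ 39.3, 112.2]), 79.0)
```

View pics/s8.png

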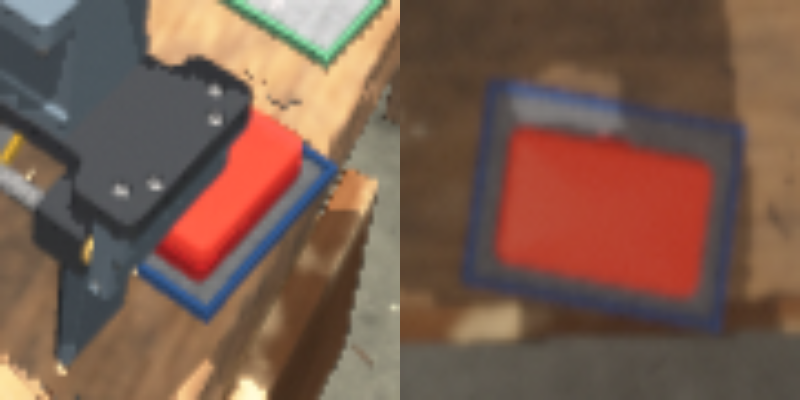

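The case lies flat within 1 mm of the tray centre (top (397.6,-213.3), 78.7°), which also confirms the top view. So the block is at (437,-16.5), 69.4°.

```bash
python3 -m jog '{"jaw":[91,91,91,91,91,91,91],"slide":[[0,0,0],[0,0,0],[0.5,-0.05,0],[0.52,-0.06,0],[0,0,0.6],[0,0,0],[0,0,0]],"spin":[0.62,0.62,0,0,0,0,0]}'
python3 - <<'E'
from h import *
go(437,-16.5,10,69.4)
a=env.grab_frame('scene')
cv2.imwrite('pics/s9.png',cv2.resize(a[220:340,260:400],(700,600))[...,::-1])
E
```

```text
time_s: 31.5
ee_pos: [437.2, -16.9, 100.2]
ee_rot: [-180.0, 0.0, 69.3]
force: [-0.6, -0.1, 0.6]
gripper_width: 90.9
gripper_force: 0.0
t 31.5 pos [437.2 -16.9 100.2] rot [-180.     0.    69.3] slide [ 0.01 -0.01  3.01] spin -0.01 q6 17 w 90.9
```

View pics/s9.png

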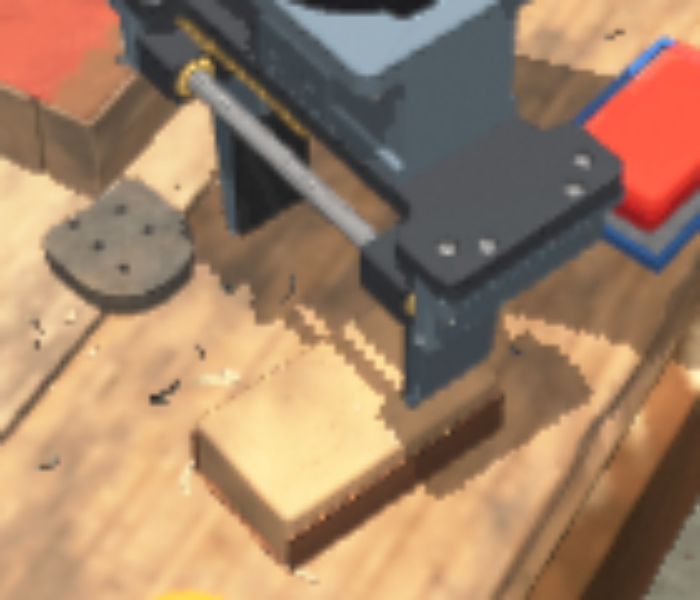

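The block is bare below the open fingers, which straddle its 60 mm width; the heel (crop (120,245)) is well clear. Descend and grip.

```bash
python3 -m jog '{"jaw":[91,91,91,91,91,91,91],"slide":[[0,0,0.6],[0,0,0.6],[0,0,0.6],[0,0,0.6],[0,0,0.5],[0,0,0.1],[0,0,0]],"spin":[0,0,0,0,0,0,0]}' 8
python3 -m jog '{"jaw":[82,76,72,69,67,65,63,61,59,57],"slide":[[0,0,0],[0,0,0],[0,0,0],[0,0,0],[0,0,0],[0,0,0],[0,0,0],[0,0,0],[0,0,0],[0,0,0]],"spin":[0,0,0,0,0,0,0,0,0,0]}' 8
python3 -m jog '{"jaw":[54,52,52,52],"slide":[[0,0,0],[0,0,0],[0,0,0],[0,0,0]],"spin":[0,0,0,0]}' 16
python3 -c "
from h import *
go(437,-16.5,80,69.4)"
python3 -m jog '{"jaw":[52,52,52,52,52,52],"slide":[[0,0,-0.2],[0,0,-0.4],[0,0,-0.6],[0,0,-0.6],[0,0,-0.6],[0,0,0]],"spin":[0,0,0,0,0,0]}'
python3 -c "
from h import *
go(409.7,-390,84,79.1)"
```

```text
time_s: 32.25
ee_pos: [437.7, -16.6, 10.4]
ee_rot: [-180.0, -0.0, 69.3]
force: [0.2, -0.1, -0.0]
gripper_width: 91.0
gripper_force: 0.0
time_s: 33.25
ee_pos: [437.6, -16.2, 10.2]
ee_rot: [180.0, -0.0, 69.4]
force: [-0.3, 0.4, -0.8]
gripper_width: 58.7
gripper_force: 8.0
time_s: 33.65
ee_pos: [437.6, -16.2, 10.2]
ee_rot: [180.0, -0.0, 69.4]
force: [0.2, 0.1, 0.3]
gripper_width: 58.3
gripper_force: 16.0
t 33.6 pos [437.6 -16.2  10.2] rot [180.   -0.   69.4] slide [-0.01 -0.01 -2.33] spin -0.0 q6 17 w 58.3
time_s: 34.25
ee_pos: [439.0, -16.3, 84.3]
ee_rot: [179.7, -0.1, 69.4]
force: [0.2, -0.4, 0.1]
gripper_width: 58.9
gripper_force: 16.0
t 34.2 pos [439.  -16.3  84.3] rot [ 1.797e+02 -1.000e-01  6.940e+01] slide [-1.20e+01  3.47e+00  1.00e-02] spin -1.22 q6 17 w 58.9
```

```bash
python3 -m jog '{"jaw":[52,52,52,52,52,52,52,52],"slide":[[-0.4,0.12,0],[-0.8,0.23,0],[-0.8,0.23,0],[-0.8,0.23,0],[-0.8,0.23,0],[-0.8,0.23,0],[-0.8,0.23,0],[-0.8,0.23,0]],"spin":[0,0,0,0,0,0,0,0]}'
python3 -m jog '{"jaw":[52,52,52,52,52,52,52,52],"slide":[[-0.8,0.23,0],[-0.8,0.23,0],[-0.8,0.23,0],[-0.8,0.23,0],[-0.8,0.23,0],[-0.8,0.23,0],[-0.8,0.23,0],[-0.4,0.12,0]],"spin":[0,0,0,0,0,0,0,0]}'
python3 -m jog '{"jaw":[52,52,52,52],"slide":[[0,0,0],[0,0,0],[0,0,0],[0,0,0]],"spin":[-0.6,-0.6,0,0]}'
python3 - <<'E'
from h import *
go(409.7,-390.3,14,79.1)
E
```

```text
time_s: 35.05
ee_pos: [421.1, -204.3, 80.8]
ee_rot: [-179.8, -0.0, 69.4]
force: [0.3, 0.3, -1.5]
gripper_width: 58.4
gripper_force: 16.0
time_s: 35.85
ee_pos: [406.4, -391.6, 80.7]
ee_rot: [-179.9, -0.0, 69.3]
force: [0.1, -0.4, -1.0]
gripper_width: 58.5
gripper_force: 16.0
time_s: 36.25
ee_pos: [407.3, -389.3, 81.5]
ee_rot: [-179.9, -0.1, 78.9]
force: [-1.2, -0.5, -0.3]
gripper_width: 58.8
gripper_force: 16.0
t 36.2 pos [ 407.3 -389.3   81.5] rot [-1.799e+02 -1.000e-01  7.890e+01] slide [-0.02  0.09  2.25] spin -0.03 q6 -34 w 58.8
```

```bash
python3 -m jog '{"jaw":[52,52,52,52,52,52],"slide":[[-0.02,0.09,0.5],[0,0,0.5],[0,0,0.5],[0,0,0.5],[0,0,0.05],[0,0,0]],"spin":[0,0,0,0,0,0]}'
python3 - <<'E'
from h import *
go(409.7,-390.3,13.6,79.1)
a=env.grab_frame('scene'); t=env.grab_frame('top')
A=cv2.resize(a[155:245,370:460],(400,400)); T=cv2.resize(t[245:320,415:500],(400,400))
cv2.imwrite('pics/s10.png',np.hstack([A,T])[...,::-1])
E
```

```text
time_s: 36.85
ee_pos: [410.2, -390.6, 20.5]
ee_rot: [-180.0, -0.0, 78.9]
force: [-0.6, -0.1, -0.1]
gripper_width: 58.3
gripper_force: 16.0
t 36.9 pos [ 410.2 -390.6   20.5] rot [-180.    -0.    78.9] slide [ 0.   -0.02  0.23] spin -0.02 q6 -34 w 58.3
```

View pics/s10.png

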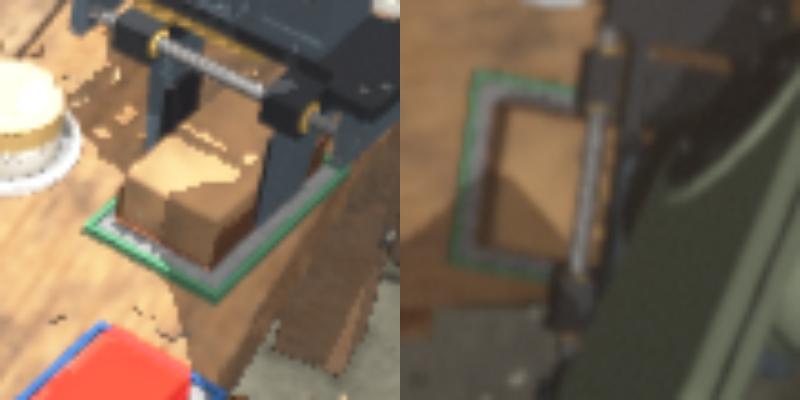

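The block hovers inside the green rim, with even margins at the left end and both sides in both views. Set it down, release, rise and step away to check.

```bash
python3 -m jog '{"jaw":[52,52,52,60,66,72,80,85,85,85],"slide":[[0,-0.02,0.13],[0,0,0.1],[0,0,0],[0,0,0],[0,0,0],[0,0,0],[0,0,0],[0,0,0],[0,0,-0.2],[0,0,-0.6]],"spin":[0,0,0,0,0,0,0,0,0,0]}'
python3 -m jog '{"jaw":[91,91,91,91,91,91,91],"slide":[[0,0,-0.7],[0,0,-0.8],[0,0,-0.8],[0,0,-0.8],[0,0,-0.8],[0,0,0],[0,0,0]],"spin":[0,0,0,0,0,0,0]}'
python3 -m jog '{"jaw":[91,91,91,91,91,91,91,91,91,91],"slide":[[0.6,0,0],[0.9,0,0],[0.9,0,0],[0.9,0,0],[0.9,0,0],[0.9,0,0],[0.9,0,0],[0.9,0,0],[0.9,0,0],[0.9,0,0]],"spin":[0,0,0,0,0,0,0,0,0,0]}'
python3 -m jog '{"jaw":[91,91,91,91,91,91],"slide":[[0.9,0,0],[0.9,0,0],[0.9,0,0],[0.4,0,0],[0,0,0],[0,0,0]],"spin":[0,0,0,0,0,0]}'
python3 - <<'E'
from h import *
go(409.7,-390.3,13.6,79.1)
t=env.grab_frame('top'); cv2.imwrite('pics/s11.png',cv2.resize(t[195:315,340:500],(800,600),interpolation=cv2.INTER_CUBIC)[...,::-1])
E
```

```text
time_s: 37.95
ee_pos: [408.8, -389.8, 36.9]
ee_rot: [-179.8, -0.1, 79.0]
force: [0.8, -0.2, -0.1]
gripper_width: 84.9
gripper_force: 0.0
time_s: 38.65
ee_pos: [409.7, -390.7, 155.0]
ee_rot: [180.0, 0.0, 79.0]
force: [-0.6, -0.1, -0.7]
gripper_width: 90.7
gripper_force: 0.0
time_s: 39.65
ee_pos: [458.4, -132.0, 153.4]
ee_rot: [-179.8, -0.1, 79.0]
force: [0.5, -0.3, 0.0]
gripper_width: 91.1
gripper_force: 0.0
time_s: 40.25
ee_pos: [476.9, -43.4, 154.3]
ee_rot: [-179.9, 0.0, 79.0]
force: [-0.4, -0.4, -0.6]
gripper_width: 91.0
gripper_force: 0.0
t 40.2 pos [476.9 -43.4 154.3] rot [-179.9    0.    79. ] slide [-1.177e+01  1.000e-02  4.700e+00] spin -0.01 q6 4 w 91.0
```

View pics/s11.png

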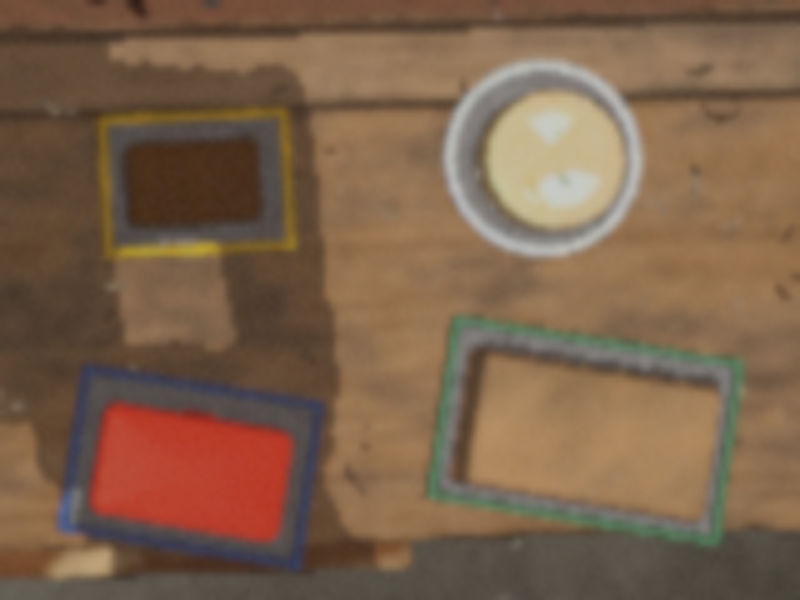

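All four are inside their rims. Check centres by ray at their top heights.

```bash
python3 - <<'E'
from h import *
c=lambda L:np.array(L)/5+[340,195]-.4
print("pot",onz('top',c([(556,159)]),38).round(1),"dish",onz('top',c([(542,158)]),7).round(1))
print("wax",rect(onz('top',c([(125,145),(260,138),(264,219),(129,226)]),26)),"tray",rect(onz('top',c([(100,116),(290,110),(297,248),(108,256)]),7)))
print("block",rect(onz('top',c([(485,350),(722,383),(705,522),(466,480)]),38)),"tray",rect(onz('top',c([(454,316),(743,360),(720,545),(430,498)]),7)))
print(env.state()["force"].round(1))
E
```

```text
pot [[ 529.3 -376.4   38. ]] dish [[ 531.9 -377.8    7. ]]
wax (array([ 524.6, -219.3]), array([36. , 60.1]), 91.3) tray (array([ 525.7, -222.8]), array([63.4, 85.9]), 90.8)
block (array([ 408.4, -387.6]), array([ 60.7, 104.8]), 80.4) tray (array([ 409.2, -392.6]), array([ 83.3, 131.5]), 79.7)
[ 0.2  0.3 -0.3]
```

All four are within 5 mm of their tray centres and aligned, and the arm is clear. Hand in.

```bash
python3 -c "
from workcell import env
print(env.job_done())"
```

```text
the job is handed in; nothing more can be done
None
```

The job is handed in after about 40 s of robot time, though no verdict came back: all four things lie in their own trays, at most about 5 mm off centre and lengthwise with them, and nothing was tipped or touched along the way.

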